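# Slide the grater plate out of its dock and lay it across the mug

### The job

The flat steel grater lies flush in its wooden dock and cannot be gripped there: press on it with the fingertips and slide it out over the open end until it overhangs well while still lying level, then grip it by its side edges and lift it off. Lay it level and centred across the mouth of the white mug, ready for zesting, and let go. Be gentle - it is thin, so press no harder than it takes to slide it - and leave the mug where it stands and the other things alone.

Things in the scene. Friction and masses are not known exactly. Their poses are not given: they have to be found in the camera images.
- grater: flat steel plate 160 x 56 x 4 mm, 0.08 kg, dark teeth in the middle, smooth ends (40 mm). Origin: centre of its underside; x along its length (-x end leaves first), z up. In the dock its top is 34 mm above the worktop, flush with the rails. Friction 0.25 on the dock, 0.6 or more under a fingertip; clips add 1.5 N of drag: press 10 to 15 N on its rear half. Over 25 N on the dock bends it.
- grater_front (a point): middle of the grater's -x end face, 80 mm from its centre, at half thickness
- dock: low fixed wooden dock, 182 x 86 x 34 mm. Channel 60 mm wide, floor 30 mm above the worktop, between two 13 mm rails as high as the grater; wall at +x, open at -x. A small sprung steel clip in each rail near the open end pinches the grater's sides (3 N each). Origin on the worktop under the middle of the 170 mm channel floor; x along the channel, -x to the open end, roughly facing the robot.
- dock_edge (a point): middle of the open end's floor edge, 85 mm to -x of the dock's origin, 30 mm up; the grater overhangs by as much as grater_front lies beyond it along the dock's -x
- mug: white mug, 92 mm across, 95 mm high, 0.27 kg, loose, left or right of the dock (the jam jar is on the other side). Origin on the worktop, 17 mm from the cup's axis towards the handle, which points to its own -y, reaches 80 mm from the axis and ends 9 mm below the rim. A grater laid along the mug's x axis keeps fingers clear of the handle.
- mug_mouth (a point): centre of the mug's mouth at rim height (95 mm)
- jam_jar: jam jar with grey lid, 62 mm across, 86 mm high; bystander, origin under its centre
- tuna_tin: flat round tin, 86 mm across, 40 mm high; bystander, origin under its centre
- tomato: tomato, 65 mm; bystander, origin under its centre
- teaspoon: teaspoon, 138 x 28 x 12 mm, lying on the worktop; bystander, origin under its centre
- matchbox: matchbox, 68 x 112 x 21 mm; bystander, origin under its centre
Mind the look-alikes: they are no part of the job. Several things have the shape of the grater; the one meant has the colours described above.

How it is judged:
By the outcome, as a careful person would: the job done as asked, in the order asked, and still so for the second after the job is handed in, with the robot touching nothing.
It also fails if it takes over 64 s, if anything falls off the work surface, if the arm or the gripper's body presses on something with over 40 N, if the wrist force passes 120 N, or if a joint passes its speed limit or range.

### The arm

A 7-joint arm with a two-finger parallel gripper is mounted at the origin on a cart in front of the work surface, level with it; the furniture and walls round the work are solid. World frame = base frame: x ahead of the robot, y to its left, z up, the work surface at z = 0. Lengths are in m, angles in rad, forces in N, time in s.
With the tool pointing down it reaches from about 0.425 to 1.025 m from the base axis. Payload 9.4 kg.
Tool frame: the origin (TCP) lies midway between the tips of the shut fingers; the grasp point (between the pads) lies 19 mm behind it; z points along the fingers, y is the line along which they close (so a half turn about z gives the same grasp; the last joint's range is limited). The gripper opens to 93 mm and grips with 3 to 60 N. Pads are 15 mm wide; open, the fingers measure 128 mm over their backs; the gripper's body (75 mm by 188 mm) begins 65 mm behind the grasp point.
Start: joints at [-1.203, 0.599, -0.003, 1.599, 0.002, 0.943, -0.08], TCP at [0.312, 0.654, 0.219] pointing down, gripper open.
Joint ranges: [-2.57, 2.57], [-0.35, 1.97], [-1.29, 1.29], [0.11, 2.56], [-1.05, 4.19], [0.11, 1.86], [-2.63, 2.63]. Speed limits (rad/s): [2.22, 2.22, 3.01, 3.01, 3.14, 3.14, 3.14].

### API

Orientations are given as a 3x3 rotation matrix whose columns are the frame's x, y, z axes.
In Python, from plant import monitor, optics, workorder gives the robot as it stands.
- The arm moves only by the tool apply_moves, never from a script. Its argument "motion" is a list of rows, each an object with "delta_pos": the shift along the tool's x, y, z in cm, a list of three; "delta_rot": the turn, a rotation vector about the tool's x, y, z in rad, a list of three; "hand": the closure, from 0 (fully open) to 1 (shut). A call has 1 to 10 rows; each row shifts and turns the commanded pose from where the row before left it, along the tool's axes as they then stand; what a row does not reach is not made up. A row lasts 1/8 s, in which the tool goes at most 62.5 mm and 10.7 degrees, less where a joint would pass 70% of its speed; a pose out of reach is approached as far as the arm can. A call with a gripper value outside its range is refused whole. The fingers move at their own pace and stop on an object; the grip force is fixed at half the most. Time passes only in rows, so rows that do not move let the fingers close. It gives the time, the measured TCP pose, the force, the opening and the grip force at its end, in the units of the state.
- monitor.get_obs(): the state, without advancing time (a new reading comes with each control period).
- optics.read_camera(name): name is "scene" or "top"; returns (picture, depth): 420x560x3 uint8, red, green, blue; 420x560 float32, m along the optical axis (not along the pixel's ray), 0 where there is no reading.
- optics.camera_info(name): a dict with "fov_y" (degrees; the focal length in pixels is half the picture's height over the tangent of half this angle, whatever the lens; pixels are square), "cx", "cy" (the principal point, pixels), "rvec" (rotation vector, rad) and "tvec" (3), from world to camera coordinates, as OpenCV has them. Camera axes: x right, y down, z forward; pixel columns grow to the right and rows downward; lengths in m; the calibration is good to about 2 mm. A picture is of the moment at which its call begins. camera_info takes no time and is no camera call.
- workorder.hand_in(): hands the job in; it is judged then, once.
The state is a dict: "time_s": time; "joints": joint angles; "joint_velocities": joint speeds; "joint_torque": joint torques, N m; "eef_pos": TCP position; "orientation": TCP orientation; "wrist_force": force on the tool from outside, world axes, zero at the start; "ft_torque": the same for the moment, N m; "grip_width": finger opening in m; "grip_force": force on a finger pad.
Only numpy, scipy, OpenCV 4.12 (cv2) and the standard library are available. Lean on these libraries where they do the work, as an engineer would, in place of code of your own. Each camera call takes 0.05 s, during which the arm holds its last target. There are 200 camera calls.

## Working session

There is one attempt and no reset: what is moved stays moved. The work goes in short steps, Python scripts to look and compute and a tool call to move; the robot and the scene stay as the last step left them, time stands still between calls to the robot, and variables do not carry over. Pictures are saved under pics/ and viewed, at most 10 in all, crops included, and the job is handed in when it is done.

Besides the shell and the picture viewer there is one more tool, called in YAML: its name, and indented under it one key for each argument. apply_moves: Moves the arm, as the interface text tells. Its arguments: {"type":"object","properties":{"motion":{"type":"array"}},"required":["motion"]}

```bash
ls; mkdir -p pics; cat > h.py <<'E'
import numpy as np, cv2
from plant import monitor, optics, workorder
def cam(n):
    i=optics.camera_info(n); R=cv2.Rodrigues(np.array(i["rvec"],float))[0]; t=np.array(i["tvec"],float)
    return i,R,t
def f(i,h=420): return h/2/np.tan(np.radians(i["fov_y"])/2)
def grab(n,tag):
    p,d=optics.read_camera(n); np.savez(f"pics/{tag}.npz",p=p,d=d); cv2.imwrite(f"pics/{tag}.png",p[:,:,::-1]); return p,d
def pts(n,d):  # world point map from depth
    i,R,t=cam(n); v,u=np.mgrid[:d.shape[0],:d.shape[1]]
    c=np.stack([(u-i["cx"])/f(i)*d,(v-i["cy"])/f(i)*d,d],-1); return (c-t)@R
def onplane(n,uv,z):
    i,R,t=cam(n); uv=np.atleast_2d(uv).astype(float)
    r=np.c_[(uv-[i["cx"],i["cy"]])/f(i),np.ones(len(uv))]@R; o=-R.T@t
    return o+r*((z-o[2])/r[:,2])[:,None]
def proj(n,X):
    i,R,t=cam(n); c=np.atleast_2d(X)@R.T+t; return c[:,:2]/c[:,2:]*f(i)+[i["cx"],i["cy"]]
E
python3 - <<'E'
from h import *
for n in("scene","top"):
    print(optics.camera_info(n)); grab(n,n+"0")
print(monitor.get_obs())
E
```

```text
pics
{'fov_y': 44.57643575099425, 'cx': 280.7506175086526, 'cy': 212.0236334791639, 'rvec': array([ 2.14709436, -0.51836497,  0.25872585]), 'tvec': array([-0.59314178,  0.22471411,  1.59650538])}
{'fov_y': 52.461756137677064, 'cx': 283.36548977646555, 'cy': 212.35456428326987, 'rvec': array([ 2.13316792, -2.19836243,  0.11377236]), 'tvec': array([-0.01720017,  0.64990372,  1.27999535])}
{'time_s': 0.1, 'joints': array([-1.20273712,  0.60004287, -0.00252887,  1.60004833,  0.00181136,
        0.94292829, -0.07978298]), 'joint_velocities': array([-0.00013187, -0.00204056, -0.00117725, -0.00040828,  0.00109233,
        0.00020565, -0.00126988]), 'joint_torque': array([ 4.74895322e-03, -7.66557240e+01,  1.50225397e+00, -2.52931470e+01,
       -5.22862142e-02,  1.37332978e-02,  5.28017506e-05]), 'eef_pos': array([0.31175687, 0.65405302, 0.21784873]), 'orientation': array([[-9.02744535e-01,  4.30176800e-01, -4.74392910e-04],
       [ 4.30177035e-01,  9.02743547e-01, -1.34378221e-03],
       [-1.49808794e-04, -1.41716499e-03, -9.99998985e-01]]), 'wrist_force': array([-0.7680384 ,  0.51409361, -0.70099741]), 'ft_torque': array([-0.03787624, -0.0234454 , -0.09797521]), 'grip_force': 0.0, 'grip_width': 0.09294381466506212}
```

View pics/scene0.png

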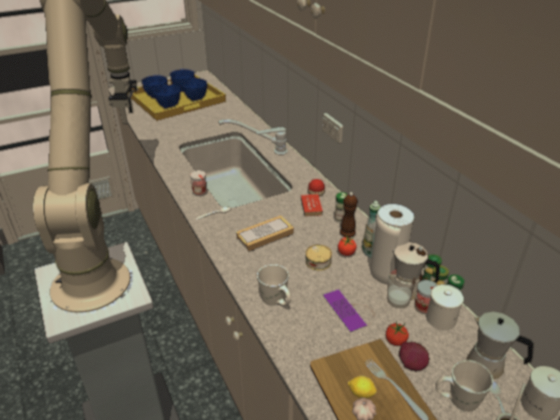

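View pics/top0.png

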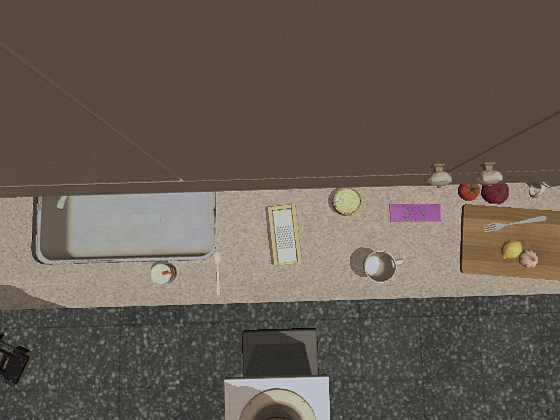

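The top view shows the steel grater with dark teeth in the wooden dock at (284,235), the white mug at (380,266) with its handle to the right, and the jar at (162,273). Candidates for the grater are the dock plate at top (284,235) / scene (265,232) and the purple plate at top (415,213) / scene (344,310). I choose the steel one in the dock and will check it in a crop.

```bash
python3 - <<'E'
from h import *
a=np.load("pics/top0.npz");b=np.load("pics/scene0.npz")
c=cv2.resize(a["p"][195:300,255:425],None,fx=4.6,fy=4.6,interpolation=cv2.INTER_CUBIC)[:,:,::-1]
e=cv2.resize(b["p"][205:315,220:380],None,fx=3,fy=3,interpolation=cv2.INTER_CUBIC)[:,:,::-1]
cv2.imwrite("pics/crop_t.png",c);cv2.imwrite("pics/crop_s.png",e)
W=pts("top",a["d"]);S=pts("scene",b["d"])
for n,M,uvs in(("top",W,[(284,235),(284,212),(284,258),(272,215),(250,240),(330,250),(415,213),(380,247),(375,266)]),("scene",S,[(265,232),(250,238),(300,250),(344,310),(270,300)])):
    for u,v in uvs: print(n,u,v,M[v,u].round(4))
hsv=cv2.cvtColor(a["p"],cv2.COLOR_RGB2HSV); print([ (u,hsv[235,u].tolist()) for u in range(264,304,2)])
print([ (v,hsv[v,284].tolist()) for v in range(200,272,2)])
E
```

```text
top 284 235 [ 0.5791 -0.0366  0.036 ]
top 284 212 [ 0.6505 -0.0387  0.0313]
top 284 258 [ 0.5091 -0.0345  0.0355]
top 272 215 [ 0.6414 -0.0016  0.04  ]
top 250 240 [0.5685 0.0707 0.0012]
top 330 250 [ 0.5297 -0.1791  0.0027]
top 415 213 [ 0.6375 -0.4508  0.0065]
top 380 247 [ 0.5343 -0.3361  0.0017]
top 375 266 [ 0.4759 -0.3165  0.0056]
scene 265 232 [ 0.5787 -0.0526  0.0345]
scene 250 238 [ 0.5171 -0.0654  0.0401]
scene 300 250 [ 0.6573 -0.1589  0.0035]
scene 344 310 [ 0.6409 -0.4562  0.0034]
scene 270 300 [ 0.454  -0.3467  0.0327]
[(264, [16, 46, 154]), (266, [17, 49, 155]), (268, [17, 49, 104]), (270, [21, 75, 98]), (272, [22, 91, 188]), (274, [22, 94, 184]), (276, [64, 9, 202]), (278, [50, 8, 196]), (280, [47, 11, 201]), (282, [66, 6, 199]), (284, [41, 12, 171]), (286, [27, 23, 113]), (288, [68, 6, 170]), (290, [66, 7, 195]), (292, [80, 5, 157]), (294, [18, 138, 133]), (296, [23, 92, 186]), (298, [18, 87, 179]), (300, [17, 47, 169]), (302, [16, 45, 169])]
[(200, [16, 47, 172]), (202, [17, 49, 167]), (204, [15, 48, 174]), (206, [27, 83, 184]), (208, [26, 77, 186]), (210, [94, 9, 196]), (212, [43, 12, 191]), (214, [45, 13, 192]), (216, [45, 11, 190]), (218, [47, 9, 191]), (220, [49, 11, 190]), (222, [50, 8, 191]), (224, [54, 7, 193]), (226, [51, 9, 195]), (228, [47, 9, 191]), (230, [48, 7, 172]), (232, [53, 12, 175]), (234, [38, 12, 170]), (236, [34, 17, 119]), (238, [53, 5, 192]), (240, [33, 16, 141]), (242, [60, 5, 194]), (244, [50, 8, 194]), (246, [60, 4, 193]), (248, [45, 7, 154]), (250, [53, 5, 190]), (252, [75, 5, 191]), (254, [60, 3, 187]), (256, [60, 4, 191]), (258, [54, 7, 190]), (260, [70, 8, 194]), (262, [23, 67, 168]), (264, [18, 82, 183]), (266, [16, 43, 173]), (268, [18, 44, 172]), (270, [17, 52, 153])]
```

View pics/crop_t.png

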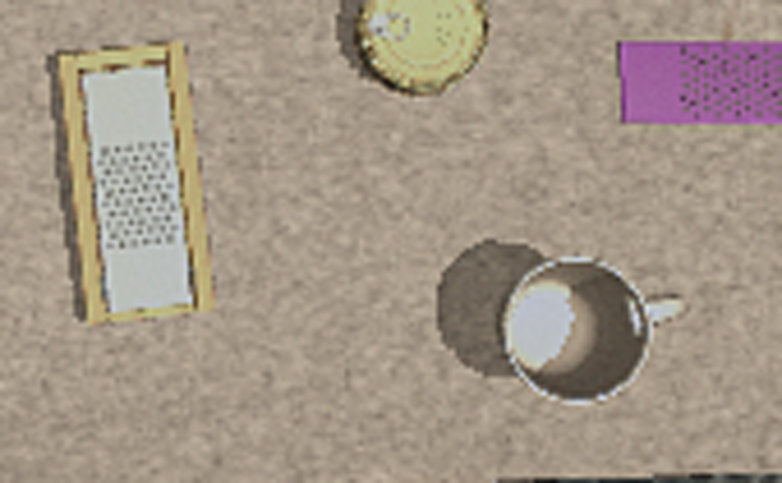

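View pics/crop_s.png

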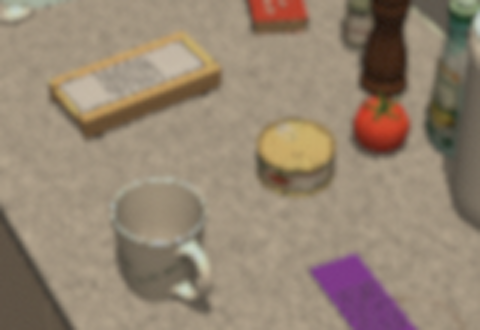

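The crops confirm that the steel plate with dark teeth lies in the wooden dock. The handle points right (world -y) and slightly up. Next I measure it.

```bash
cat > meas.py <<'E'
from h import *
def rect(n,p,box,sel,z):
    u0,v0,u1,v1=box; k=6
    c=cv2.resize(p[v0:v1,u0:u1],None,fx=k,fy=k,interpolation=cv2.INTER_CUBIC)
    m=sel(cv2.cvtColor(c,cv2.COLOR_RGB2HSV)).astype(np.uint8)
    m=cv2.morphologyEx(cv2.morphologyEx(m,cv2.MORPH_CLOSE,np.ones((31,31))),cv2.MORPH_OPEN,np.ones((25,25)))
    q=max(cv2.findContours(m,cv2.RETR_EXTERNAL,cv2.CHAIN_APPROX_NONE)[0],key=cv2.contourArea)[:,0]
    uv=(q+.5)/k-.5+[u0,v0]; X=onplane(n,uv,z)
    (cx,cy),(w,h),an=cv2.minAreaRect((X[:,:2]*1000).astype(np.float32))
    b=cv2.boxPoints(((cx,cy),(w,h),an)); e=[b[1]-b[0],b[2]-b[1]]; L=max(e,key=np.linalg.norm); L=L*np.sign(L[0])
    M=cv2.moments(q); cen=onplane(n,(np.array([M["m10"],M["m01"]])/M["m00"]+.5)/k-.5+[u0,v0],z)[0]
    return np.array([cx,cy])/1000,cen[:2],sorted((w,h)),np.degrees(np.arctan2(L[1],L[0]))
def tri(uvs):  # two-view point: {cam:(u,v)}
    P=[];x=[]
    for n,uv in uvs.items():
        i,R,t=cam(n); K=np.array([[f(i),0,i["cx"]],[0,f(i),i["cy"]],[0,0,1]]); P.append(K@np.c_[R,t]); x.append(np.array(uv,float))
    X=cv2.triangulatePoints(P[0],P[1],x[0],x[1])[:,0]; return X[:3]/X[3]
steel=lambda h:(h[...,1]<38)&(h[...,2]>140)
E
python3 - <<'E'
from meas import *
a=np.load("pics/top0.npz");b=np.load("pics/scene0.npz")
W=pts("top",a["d"]);S=pts("scene",b["d"])
wood=lambda h:(h[...,1]>62)&(h[...,2]>120)
woodp=lambda h:((h[...,1]>62)&(h[...,2]>120))|((h[...,1]<30)&(h[...,2]>150))
print("grater top",rect("top",a["p"],(262,198,308,275),steel,.034))
print("dock top",rect("top",a["p"],(262,198,308,275),woodp,.034))
# depth-based tops
for nm,M in(("top",W),("scene",S)):
    m=(M[...,2]>.025)&(M[...,2]<.045)&(M[...,0]>.45)&(M[...,0]<.7)&(abs(M[...,1]+.036)<.07)
    X=M[m]; print(nm,"dock med z",np.median(X[:,2]),cv2.minAreaRect((X[:,:2]*1000).astype(np.float32)),len(X))
    m=(M[...,2]>.085)&(M[...,2]<.105)&(np.hypot(M[...,0]-.47,M[...,1]+.335)<.09)
    X=M[m]; c,r=cv2.minEnclosingCircle((X[:,:2]*1000).astype(np.float32)); 
    A=np.c_[2*X[:,:2],np.ones(len(X))]; s=np.linalg.lstsq(A,(X[:,:2]**2).sum(1),rcond=None)[0]
    print(nm,"mug rim z",np.percentile(X[:,2],[10,50,90]),c,r,"lsq",s[:2],np.sqrt(s[2]+s[0]**2+s[1]**2),len(X))
# objects by depth in top: z
for v in (100,150,180,186,190): print(v,W[v,[100,284,380,450]].round(3).tolist())
for u in range(392,410): print(u,[round(float(W[v,u,2]),3) for v in range(258,270)])
E
```

```text
grater top (array([ 0.57255389, -0.0381216 ]), array([ 0.57413362, -0.03732233]), [58.0975456237793, 171.95843505859375], np.float32(4.5363545))
dock top (array([ 0.58232239, -0.03688835]), array([ 0.58144648, -0.03704465]), [89.1604995727539, 184.4902801513672], np.float32(4.5985575))
top dock med z 0.03310949988817038 ((581.9864501953125, -37.29513931274414), (181.9385223388672, 86.18216705322266), 4.7556939125061035) 1641
top mug rim z [0.08758946 0.09247515 0.09619673] (478.2287902832031, -320.1834716796875) 53.99144744873047 lsq [ 0.47725275 -0.31346243] 0.04497865268336911 156
scene dock med z 0.03344534252413027 ((582.025146484375, -41.0330924987793), (185.28955078125, 94.98291778564453), 5.218116760253906) 916
scene mug rim z [0.08606617 0.09095324 0.09593023] (479.375, -324.8253173828125) 57.03095245361328 lsq [ 0.47825752 -0.31771728] 0.04529937785671797 211
100 [[0.622, 0.088, 1.056], [0.622, -0.04, 1.045], [0.622, -0.11, 1.041], [0.622, -0.162, 1.037]]
150 [[0.622, 0.144, 0.926], [0.622, -0.039, 0.906], [0.622, -0.143, 0.892], [0.622, -0.222, 0.883]]
180 [[0.622, 0.21, 0.
[... 1226 characters left out ...]
, -0.002, 0.003, 0.001, -0.002, 0.001, 0.004]
403 [0.001, 0.001, 0.071, 0.072, 0.077, 0.001, -0.003, -0.002, 1.342, 0.001, 0.006, -0.001]
404 [0.002, -0.005, 0.001, -0.001, 0.001, 0.0, 0.001, -0.001, -0.004, -0.004, -0.003, 0.001]
405 [-0.0, -0.002, -0.002, 0.001, 0.002, 0.0, -0.002, 0.001, -0.003, 0.001, -0.003, -0.002]
406 [-0.002, 0.001, -0.005, 0.003, -0.002, -0.002, -0.001, -0.002, 0.004, 0.002, -0.001, -0.005]
407 [-0.003, -0.001, -0.002, 0.001, -0.002, -0.003, -0.004, 0.003, 0.001, 0.001, -0.001, -0.001]
408 [0.0, 0.002, -0.005, -0.0, 0.0, -0.002, 0.002, -0.001, 0.002, -0.001, -0.007, 0.001]
409 [-0.001, 0.001, -0.0, 0.002, 0.001, -0.001, -0.003, -0.001, -0.001, -0.003, 0.005, -0.002]
```

```bash
cat >> meas.py <<'E'
def rim(n,p,c0,r0,z):
    """rim circle: outermost bright-vs-background ring along rays, refined on plane z"""
    i=6; g=cv2.cvtColor(p,cv2.COLOR_RGB2HSV)[...,2].astype(np.float32)
    P=[]
    for a in np.arange(0,360,3):
        rr=np.arange(r0-.008,r0+.008,.0004); X=np.c_[c0[0]+rr*np.cos(np.radians(a)),c0[1]+rr*np.sin(np.radians(a)),np.full(len(rr),z)]
        uv=proj(n,X).astype(np.float32); v=cv2.remap(g,uv[:,:1].copy(),uv[:,1:].copy(),cv2.INTER_LINEAR)[:,0]
        k=np.argmax(v)
        if 2<k<len(rr)-3 and v[k]-min(v[0],v[-1])>15: P.append(X[k,:2])
    P=np.array(P); w=np.ones(len(P))
    for _ in range(8):
        A=np.c_[2*P,np.ones(len(P))]; s=np.linalg.lstsq(A*w[:,None],(P**2).sum(1)*w,rcond=None)[0]; r=np.sqrt(s[2]+s[0]**2+s[1]**2)
        e=np.hypot(*(P-s[:2]).T)-r; w=1/(1+(e/.001)**2)
    return s[:2],r,len(P),np.median(abs(e))
E
python3 - <<'E'
from meas import *
a=np.load("pics/top0.npz");b=np.load("pics/scene0.npz")
ct=onplane("top",(380.2,266.5),.095)[0];cs=onplane("scene",(273,274.8),.095)[0];print(ct,cs)
for z in(.090,.095,.1):
  for n,p,c in(("top",a["p"],(380.2,266.5)),("scene",b["p"],(273,274.8))):
    c=onplane(n,c,z)[0]
    for _ in range(3):
        s=rim(n,p,c,.045,z); c=np.r_[s[0],z]
    print(z,n,s); 
    if z==.095: (globals().__setitem__(n+"c",proj(n,np.r_[s[0],z])[0]))
print("tri mouth",tri({"top":topc,"scene":scenec}))
# handle direction via depth
W=pts("top",a["d"]); m=(W[...,2]>.06)&(W[...,2]<.1)&(abs(W[...,0]-.47)<.08)&(W[...,1]<-.37)&(W[...,1]>-.45)
print("handle pts",W[m].mean(0),W[m][:,1].min(),m.sum())
q=W[m];q=q[q[:,1]<-.385];print(q.mean(0),len(q))
# teeth
for n,p,box in(("top",a["p"],(276,222,297,252)),("scene",b["p"],(245,222,287,242))):
    u0,v0,u1,v1=box;V=cv2.cvtColor(p,cv2.COLOR_RGB2HSV)[v0:v1,u0:u1]
    wt=np.clip(185-V[...,2].astype(float),0,None)*(V[...,1]<40);vv,uu=np.mgrid[v0:v1,u0:u1]
    c=np.array([(uu*wt).sum(),(vv*wt).sum()])/wt.sum();print(n,"teeth",c,onplane(n,c,.034)[0]);globals()[n+"g"]=c
print("tri teeth",tri({"top":topg,"scene":sceneg}))
# grater ends along dock axis on the top view
print("scene grater",rect("scene",b["p"],(232,212,300,252),lambda h:(h[...,1]<38)&(h[...,2]>100),.034))
d=np.radians(4.65);ax=np.array([np.cos(d),np.sin(d)])
for t in np.arange(-.1,.1,.004):
    r=[]
    for off in(-.015,0,.015):
        x=np.array([.582,-.037])+ax*t+off*np.array([-ax[1],ax[0]]); uv=proj("top",np.r_[x,.034])[0]
        h=cv2.cvtColor(cv2.getRectSubPix(a["p"],(3,3),tuple(map(float,uv))),cv2.COLOR_RGB2HSV)[1,1]; r.append((int(h[1]),int(h[2])))
    if abs(t)>.065: print(round(t,3),r)
E
```

```text
[ 0.47626779 -0.31275455  0.095     ] [ 0.48026434 -0.3152694   0.095     ]
0.09 top (array([ 0.47636253, -0.31429152]), np.float64(0.04547507651855751), 94, np.float64(0.0005037107988295))
0.09 scene (array([ 0.48451465, -0.30452399]), np.float64(0.045971893831460046), 42, np.float64(0.0006340073070007432))
0.095 top (array([ 0.47648896, -0.31309428]), np.float64(0.04522502701969431), 95, np.float64(0.0006027456710965828))
0.095 scene (array([ 0.48206366, -0.30935769]), np.float64(0.04594262509057479), 47, np.float64(0.0009502324028461615))
0.1 top (array([ 0.47661725, -0.31207545]), np.float64(0.04513329923710245), 95, np.float64(0.0005696422828176465))
0.1 scene (array([ 0.48014425, -0.3137555 ]), np.float64(0.04527719588417853), 45, np.float64(0.0009874702066392516))
tri mouth [ 0.47862279 -0.31303519  0.09926632]
handle pts [ 0.48906288 -0.37763861  0.08062732] -0.3863983456265942 20
[ 0.49122759 -0.38624795  0.07169628] 2
top teeth [284.28194598 237.16679829] [ 0.57257812 -0.0372703   0.034     ]
scene teeth [262.57353423 230.21487062] [ 0.57589681 -0.03926126  0.034     ]
tri 
[... 163 characters left out ...]
8594], np.float32(3.958853))
-0.1 [(46, 166), (46, 160), (46, 166)]
-0.096 [(47, 163), (45, 169), (43, 176)]
-0.092 [(56, 170), (50, 153), (51, 169)]
-0.088 [(80, 186), (75, 188), (80, 185)]
-0.084 [(54, 174), (37, 192), (33, 185)]
-0.08 [(7, 192), (7, 192), (8, 192)]
-0.076 [(4, 191), (5, 192), (5, 191)]
-0.072 [(7, 191), (5, 192), (5, 191)]
-0.068 [(5, 192), (4, 190), (7, 191)]
0.068 [(9, 191), (12, 190), (15, 190)]
0.072 [(7, 195), (12, 194), (11, 193)]
0.076 [(51, 159), (42, 164), (52, 171)]
0.08 [(118, 156), (81, 158), (94, 176)]
0.084 [(76, 187), (74, 190), (77, 188)]
0.088 [(84, 188), (87, 179), (76, 190)]
0.092 [(45, 170), (70, 146), (49, 166)]
0.096 [(47, 159), (44, 175), (44, 164)]
```

apply_moves:
  motion:
    - {"delta_pos": [0,0,0],"delta_rot": [0,0,-0.175],"hand": 1}
    - {"delta_pos": [0,0,0],"delta_rot": [0,0,-0.175],"hand": 1}
    - {"delta_pos": [0,0,0],"delta_rot": [0,0,-0.175],"hand": 1}
    - {"delta_pos": [-1.7,-4.7,0],"delta_rot": [0,0,0],"hand": 1}
    - {"delta_pos": [-1.7,-4.7,0],"delta_rot": [0,0,0],"hand": 1}
    - {"delta_pos": [-1.7,-4.7,0],"delta_rot": [0,0,0],"hand": 1}
    - {"delta_pos": [-1.7,-4.7,0],"delta_rot": [0,0,0],"hand": 1}
    - {"delta_pos": [-1.7,-4.7,0],"delta_rot": [0,0,0],"hand": 1}
    - {"delta_pos": [-1.7,-4.7,0],"delta_rot": [0,0,0],"hand": 1}
    - {"delta_pos": [-1.7,-4.7,0],"delta_rot": [0,0,0],"hand": 1}

```text
time_s: 1.35
eef_pos: [0.4574, 0.3344, 0.2184]
orientation: [[-0.997, -0.08, -0.0], [-0.08, 0.997, -0.0], [0.0, -0.0, -1.0]]
wrist_force: [0.7, 0.4, 0.4]
grip_width: 0.0012
grip_force: 0.0
```

apply_moves:
  motion:
    - {"delta_pos": [-1.7,-4.7,0],"delta_rot": [0,0,0],"hand": 1}
    - {"delta_pos": [-1.7,-4.7,0],"delta_rot": [0,0,0],"hand": 1}
    - {"delta_pos": [-1.7,-4.7,0],"delta_rot": [0,0,0],"hand": 1}
    - {"delta_pos": [-1.7,-4.7,0],"delta_rot": [0,0,0],"hand": 1}
    - {"delta_pos": [-1.7,-4.7,0],"delta_rot": [0,0,0],"hand": 1}
    - {"delta_pos": [0,0,0],"delta_rot": [0,0,0],"hand": 1}
    - {"delta_pos": [0,0,0],"delta_rot": [0,0,0],"hand": 1}

```text
time_s: 2.22
eef_pos: [0.5601, 0.109, 0.2184]
orientation: [[-0.997, -0.08, -0.001], [-0.08, 0.997, 0.0], [0.001, 0.0, -1.0]]
wrist_force: [0.0, -0.3, 0.7]
grip_width: 0.0002
grip_force: 0.0
```

apply_moves:
  motion:
    - {"delta_pos": [-1.8,-4.9,0],"delta_rot": [0,0,0],"hand": 1}
    - {"delta_pos": [-1.8,-4.9,0],"delta_rot": [0,0,0],"hand": 1}
    - {"delta_pos": [-1.9,-4.9,0],"delta_rot": [0,0,0],"hand": 1}
    - {"delta_pos": [0,0,4],"delta_rot": [0,0,0],"hand": 1}
    - {"delta_pos": [0,0,4],"delta_rot": [0,0,0],"hand": 1}
    - {"delta_pos": [0,0,4],"delta_rot": [0,0,0],"hand": 1}
    - {"delta_pos": [0,0,3],"delta_rot": [0,0,0],"hand": 1}
    - {"delta_pos": [0,0,0],"delta_rot": [0,0,0],"hand": 1}
    - {"delta_pos": [0,0,0],"delta_rot": [0,0,0],"hand": 1}

```text
time_s: 3.35
eef_pos: [0.6276, -0.0323, 0.0696]
orientation: [[-0.997, -0.082, 0.001], [-0.082, 0.997, 0.0], [-0.001, 0.0, -1.0]]
wrist_force: [0.3, -0.1, 0.0]
grip_width: -0.0
grip_force: 0.0
```

apply_moves:
  motion:
    - {"delta_pos": [0,0,2],"delta_rot": [0,0,0],"hand": 1}
    - {"delta_pos": [0,0,1],"delta_rot": [0,0,0],"hand": 1}
    - {"delta_pos": [0,0,0.3],"delta_rot": [0,0,0],"hand": 1}
    - {"delta_pos": [0,0,0],"delta_rot": [0,0,0],"hand": 1}
    - {"delta_pos": [0,0,0],"delta_rot": [0,0,0],"hand": 1}

```text
time_s: 3.98
eef_pos: [0.6275, -0.0335, 0.0362]
orientation: [[-0.997, -0.08, 0.001], [-0.08, 0.997, -0.0], [-0.001, -0.0, -1.0]]
wrist_force: [-1.5, 0.2, 0.4]
grip_width: 0.0003
grip_force: 0.0
```

apply_moves:
  motion:
    - {"delta_pos": [0,0,0.1],"delta_rot": [0,0,0],"hand": 1}
    - {"delta_pos": [0,0,0],"delta_rot": [0,0,0],"hand": 1}
    - {"delta_pos": [0,0,0],"delta_rot": [0,0,0],"hand": 1}

```text
time_s: 4.35
eef_pos: [0.6271, -0.0335, 0.0347]
orientation: [[-0.997, -0.08, 0.0], [-0.08, 0.997, -0.0], [-0.0, -0.0, -1.0]]
wrist_force: [0.6, 0.6, 0.6]
grip_width: 0.0007
grip_force: 0.0
```

apply_moves:
  motion:
    - {"delta_pos": [0,0,0.1],"delta_rot": [0,0,0],"hand": 1}
    - {"delta_pos": [0,0,0],"delta_rot": [0,0,0],"hand": 1}
    - {"delta_pos": [0,0,0],"delta_rot": [0,0,0],"hand": 1}

```text
time_s: 4.72
eef_pos: [0.6272, -0.0335, 0.0344]
orientation: [[-0.997, -0.08, 0.0], [-0.08, 0.997, -0.0], [-0.0, -0.0, -1.0]]
wrist_force: [-1.3, -0.2, 9.1]
grip_width: 0.0006
grip_force: 4.2
```

apply_moves:
  motion:
    - {"delta_pos": [0,0,0.05],"delta_rot": [0,0,0],"hand": 1}
    - {"delta_pos": [0,0,0],"delta_rot": [0,0,0],"hand": 1}

```text
time_s: 4.97
eef_pos: [0.6272, -0.0335, 0.0344]
orientation: [[-0.997, -0.08, 0.001], [-0.08, 0.997, -0.0], [-0.001, -0.0, -1.0]]
wrist_force: [-3.9, 0.2, 13.1]
grip_width: 0.0006
grip_force: 6.7
```

apply_moves:
  motion:
    - {"delta_pos": [0.3,0,0],"delta_rot": [0,0,0],"hand": 1}
    - {"delta_pos": [0.4,0,0],"delta_rot": [0,0,0],"hand": 1}
    - {"delta_pos": [0.4,0,0],"delta_rot": [0,0,0],"hand": 1}
    - {"delta_pos": [0.4,0,0],"delta_rot": [0,0,0],"hand": 1}

```text
time_s: 5.48
eef_pos: [0.6145, -0.0345, 0.0344]
orientation: [[-0.997, -0.08, 0.005], [-0.08, 0.997, 0.0], [-0.005, -0.0, -1.0]]
wrist_force: [2.6, -0.5, 7.8]
grip_width: 0.0004
grip_force: 3.8
```

```bash
cat > ends.py <<'E'
from meas import *
import sys
p,_=grab("top",sys.argv[1]); d=np.radians(4.65);ax=np.array([np.cos(d),np.sin(d)]);r=[]
for t in np.arange(-.17,.09,.004):
    s=[]
    for off in(-.018,.018):
        x=np.array([.582,-.037])+ax*t+off*np.array([-ax[1],ax[0]]); uv=proj("top",np.r_[x,.034])[0]
        s.append(int(cv2.cvtColor(cv2.getRectSubPix(p,(3,3),tuple(map(float,uv))),cv2.COLOR_RGB2HSV)[1,1][1]))
    r.append((round(t*1000),*s))
print(r)
E
python3 ends.py t1
```

```text
[(-170, 71, 70), (-166, 65, 71), (-162, 76, 75), (-158, 76, 78), (-154, 76, 79), (-150, 76, 77), (-146, 71, 70), (-142, 72, 70), (-138, 72, 72), (-134, 70, 71), (-130, 73, 71), (-126, 93, 81), (-122, 100, 96), (-118, 71, 91), (-114, 68, 71), (-110, 68, 79), (-106, 70, 74), (-102, 70, 73), (-98, 70, 72), (-94, 69, 68), (-90, 72, 71), (-86, 71, 69), (-82, 67, 75), (-78, 68, 71), (-74, 72, 71), (-70, 72, 74), (-66, 72, 74), (-62, 74, 74), (-58, 69, 72), (-54, 70, 69), (-50, 71, 67), (-46, 69, 67), (-42, 73, 71), (-38, 71, 74), (-34, 70, 83), (-30, 70, 90), (-26, 73, 108), (-22, 99, 72), (-18, 105, 72), (-14, 74, 71), (-10, 71, 74), (-6, 76, 75), (-2, 77, 72), (2, 70, 76), (6, 67, 72), (10, 71, 73), (14, 68, 70), (18, 70, 70), (22, 72, 71), (26, 74, 75), (30, 70, 68), (34, 74, 76), (38, 71, 75), (42, 73, 71), (46, 71, 70), (50, 70, 73), (54, 73, 73), (58, 73, 72), (62, 71, 70), (66, 69, 75), (70, 71, 75), (74, 70, 74), (78, 75, 69), (82, 71, 71), (86, 74, 78)]
```

apply_moves:
  motion:
    - {"delta_pos": [0,0,0.05],"delta_rot": [0,0,0],"hand": 1}
    - {"delta_pos": [0,0,0],"delta_rot": [0,0,0],"hand": 1}

```text
time_s: 5.78
eef_pos: [0.6139, -0.0346, 0.0343]
orientation: [[-0.997, -0.08, 0.004], [-0.08, 0.997, 0.0], [-0.004, -0.0, -1.0]]
wrist_force: [-0.8, 0.4, 14.4]
grip_width: 0.0003
grip_force: 7.3
```

```bash
python3 - <<'E'
from h import *
p,d=grab("scene","s1")
cv2.imwrite("pics/s1c.png",cv2.resize(p[170:270,210:320],None,fx=6,fy=6,interpolation=cv2.INTER_CUBIC)[:,:,::-1])
E
```

```text
(no output)
```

View pics/s1c.png

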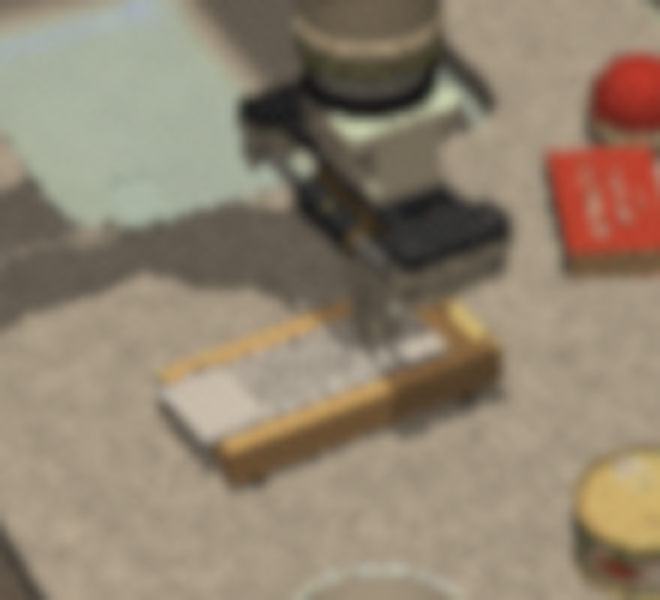

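The scene crop shows the plate has slid. Its front edge (crop 165–215, 400–450) is past the open end, and the fingertips rest behind the teeth at (370,345). I continue.

apply_moves:
  motion:
    - {"delta_pos": [0.4,0,0],"delta_rot": [0,0,0],"hand": 1}
    - {"delta_pos": [0.4,0,0.01],"delta_rot": [0,0,0],"hand": 1}
    - {"delta_pos": [0.4,0,0.01],"delta_rot": [0,0,0],"hand": 1}
    - {"delta_pos": [0.4,0,0.01],"delta_rot": [0,0,0],"hand": 1}

```text
time_s: 6.32
eef_pos: [0.5999, -0.0357, 0.0343]
orientation: [[-0.997, -0.08, 0.008], [-0.08, 0.997, 0.0], [-0.008, -0.0, -1.0]]
wrist_force: [4.3, -0.2, 14.2]
grip_width: 0.0005
grip_force: 6.9
```

apply_moves:
  motion:
    - {"delta_pos": [0.4,0,0.01],"delta_rot": [0,0,0],"hand": 1}
    - {"delta_pos": [0.4,0,0.01],"delta_rot": [0,0,0],"hand": 1}
    - {"delta_pos": [0.4,0,0.01],"delta_rot": [0,0,0],"hand": 1}
    - {"delta_pos": [0.4,0,0.01],"delta_rot": [0,0,0],"hand": 1}

```text
time_s: 6.82
eef_pos: [0.5847, -0.037, 0.0343]
orientation: [[-0.997, -0.08, 0.009], [-0.08, 0.997, 0.0], [-0.009, -0.0, -1.0]]
wrist_force: [4.8, 0.8, 17.8]
grip_width: 0.0002
grip_force: 8.8
```

apply_moves:
  motion:
    - {"delta_pos": [0.4,0,-0.04],"delta_rot": [0,0,0],"hand": 1}
    - {"delta_pos": [0.4,0,0],"delta_rot": [0,0,0],"hand": 1}
    - {"delta_pos": [0.4,0,0],"delta_rot": [0,0,0],"hand": 1}

```text
time_s: 7.2
eef_pos: [0.5722, -0.038, 0.0343]
orientation: [[-0.997, -0.08, 0.008], [-0.08, 0.997, 0.0], [-0.008, -0.0, -1.0]]
wrist_force: [3.4, -0.2, 14.4]
grip_width: 0.0003
grip_force: 7.3
```

apply_moves:
  motion:
    - {"delta_pos": [0.4,0,0],"delta_rot": [0,0,0],"hand": 1}
    - {"delta_pos": [0.4,0,0],"delta_rot": [0,0,0],"hand": 1}
    - {"delta_pos": [0,0,0],"delta_rot": [0,0,0],"hand": 1}

```text
time_s: 7.58
eef_pos: [0.5637, -0.0387, 0.0343]
orientation: [[-0.997, -0.08, 0.007], [-0.08, 0.997, 0.0], [-0.007, -0.0, -1.0]]
wrist_force: [2.7, 0.3, 16.2]
grip_width: 0.0007
grip_force: 8.3
```

apply_moves:
  motion:
    - {"delta_pos": [0,0,-0.5],"delta_rot": [0,0,0],"hand": 1}
    - {"delta_pos": [0,0,-2],"delta_rot": [0,0,0],"hand": 1}
    - {"delta_pos": [0,0,-4],"delta_rot": [0,0,0],"hand": 0}
    - {"delta_pos": [0,5,-4],"delta_rot": [0,0,0],"hand": 0}
    - {"delta_pos": [0,6,0],"delta_rot": [0,0,0],"hand": 0}
    - {"delta_pos": [0,6,0],"delta_rot": [0,0,0],"hand": 0}
    - {"delta_pos": [0,6,0],"delta_rot": [0,0,0],"hand": 0}
    - {"delta_pos": [0,0,0],"delta_rot": [0,0,0],"hand": 0}

```text
time_s: 8.57
eef_pos: [0.5406, 0.1953, 0.1363]
orientation: [[-0.996, -0.088, -0.0], [-0.088, 0.996, 0.002], [0.0, 0.002, -1.0]]
wrist_force: [-0.5, -1.7, -0.1]
grip_width: 0.0554
grip_force: 0.0
```

```bash
python3 ends.py t2; python3 - <<'E'
from meas import *
a=np.load("pics/t2.npz");b,db=grab("scene","s2")
W=pts("top",a["d"]);S=pts("scene",db)
print("mask",rect("top",a["p"],(262,198,308,295),steel,.034))
for n,M in(("t",W),("s",S)):
    m=(M[...,2]>.02)&(M[...,2]<.05)&(M[...,0]>.40)&(M[...,0]<.482)&(abs(M[...,1]+.045)<.05)
    X=M[m];print(n,m.sum(),np.median(X[:,2]),X.min(0),X.max(0),cv2.minAreaRect((X[:,:2]*1000).astype(np.float32)))
    A=np.c_[X[:,0],np.ones(len(X))];print("z slope",np.linalg.lstsq(A,X[:,2],rcond=None)[0])
ok=np.vstack([cv2.resize(a["p"][195:295,250:320],None,fx=5,fy=5,interpolation=3)]);ok2=cv2.resize(b[200:300,210:290],None,fx=5,fy=5,interpolation=3)
cv2.imwrite("pics/c2.png",np.hstack([ok,ok2])[:,:,::-1])
E
```

```text
[(-170, 47, 47), (-166, 45, 45), (-162, 47, 50), (-158, 49, 50), (-154, 47, 51), (-150, 51, 50), (-146, 6, 4), (-142, 5, 7), (-138, 5, 7), (-134, 5, 5), (-130, 7, 7), (-126, 4, 5), (-122, 5, 5), (-118, 5, 7), (-114, 4, 5), (-110, 7, 5), (-106, 5, 5), (-102, 7, 5), (-98, 4, 8), (-94, 5, 8), (-90, 5, 8), (-86, 6, 5), (-82, 5, 7), (-78, 4, 8), (-74, 6, 7), (-70, 4, 13), (-66, 7, 7), (-62, 8, 8), (-58, 6, 6), (-54, 5, 10), (-50, 6, 9), (-46, 5, 8), (-42, 4, 13), (-38, 5, 8), (-34, 7, 8), (-30, 5, 8), (-26, 7, 7), (-22, 5, 9), (-18, 5, 9), (-14, 7, 11), (-10, 7, 9), (-6, 7, 9), (-2, 9, 9), (2, 9, 11), (6, 8, 11), (10, 11, 20), (14, 76, 76), (18, 88, 81), (22, 83, 80), (26, 84, 79), (30, 83, 79), (34, 85, 79), (38, 85, 77), (42, 85, 80), (46, 84, 79), (50, 85, 78), (54, 83, 79), (58, 82, 79), (62, 83, 80), (66, 84, 77), (70, 85, 78), (74, 80, 80), (78, 99, 80), (82, 77, 74), (86, 81, 79)]
mask (array([ 0.51396948, -0.04372868]), array([ 0.51264909, -0.04303115]), [59.69868850708008, 161.712646484375], np.float32(4.5853233))
t 294 0.03364558053273843 [ 0.43339645 -0.07569313  0.02738309] [ 0.48197067 -0.01832299  0.03973686] ((458.73638916015625, -47.73148727416992), (49.02788162231445, 55.84440231323242), 4.536316394805908)
z slope [-0.00360864  0.03512949]
s 159 0.034064766333640174 [ 0.43290909 -0.08280013  0.02674342] [ 0.48070879 -0.02116391  0.0407257 ] ((456.7663879394531, -51.88679885864258), (61.520660400390625, 47.72226333618164), 89.63107299804688)
z slope [-0.01113512  0.0391171 ]
```

View pics/c2.png

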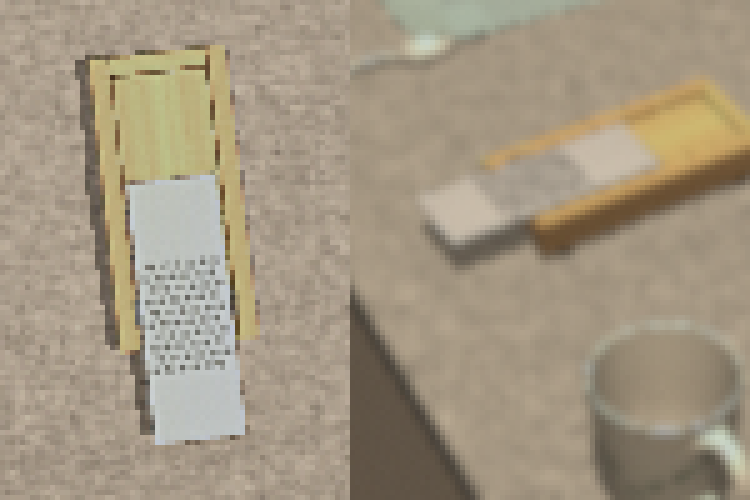

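The plate overhangs by about 57 mm (crop left, front edge at (200,440)) and lies level. I go to the grip.

apply_moves:
  motion:
    - {"delta_pos": [2.1,-4.7,0],"delta_rot": [0,0,0],"hand": 0}
    - {"delta_pos": [2.1,-4.7,0],"delta_rot": [0,0,0],"hand": 0}
    - {"delta_pos": [2.1,-4.7,0],"delta_rot": [0,0,0],"hand": 0}
    - {"delta_pos": [2.1,-4.7,0],"delta_rot": [0,0,0],"hand": 0}
    - {"delta_pos": [2.1,-4.7,0],"delta_rot": [0,0,0],"hand": 0}
    - {"delta_pos": [0,0,2],"delta_rot": [0,0,0],"hand": 0}
    - {"delta_pos": [0,0,0],"delta_rot": [0,0,0],"hand": 0}
    - {"delta_pos": [0,0,0],"delta_rot": [0,0,0],"hand": 0}

```text
time_s: 9.68
eef_pos: [0.4561, -0.0538, 0.1167]
orientation: [[-0.997, -0.08, -0.0], [-0.08, 0.997, -0.0], [0.0, -0.0, -1.0]]
wrist_force: [-0.4, -0.5, -0.4]
grip_width: 0.0929
grip_force: 0.0
```

apply_moves:
  motion:
    - {"delta_pos": [0.1,0.6,2],"delta_rot": [0,0,0],"hand": 0}
    - {"delta_pos": [0,0,3],"delta_rot": [0,0,0],"hand": 0}
    - {"delta_pos": [0,0,2],"delta_rot": [0,0,0],"hand": 0}
    - {"delta_pos": [0,0,2],"delta_rot": [0,0,0],"hand": 0}
    - {"delta_pos": [0,0,1.2],"delta_rot": [0,0,0],"hand": 0}
    - {"delta_pos": [0,0,0],"delta_rot": [0,0,0],"hand": 0}
    - {"delta_pos": [0,0,0],"delta_rot": [0,0,0],"hand": 0}

```text
time_s: 10.55
eef_pos: [0.4549, -0.0475, 0.0149]
orientation: [[-0.997, -0.08, 0.001], [-0.08, 0.997, -0.0], [-0.001, -0.0, -1.0]]
wrist_force: [0.4, -0.5, 0.2]
grip_width: 0.0932
grip_force: 0.0
```

apply_moves:
  motion:
    - {"delta_pos": [0,0,0],"delta_rot": [0,0,0],"hand": 0.3}
    - {"delta_pos": [0,0,0],"delta_rot": [0,0,0],"hand": 0.36}
    - {"delta_pos": [0,0,0],"delta_rot": [0,0,0],"hand": 0.45}
    - {"delta_pos": [0,0,0],"delta_rot": [0,0,0],"hand": 1}
    - {"delta_pos": [0,0,0],"delta_rot": [0,0,0],"hand": 1}
    - {"delta_pos": [0,0,0],"delta_rot": [0,0,0],"hand": 1}

```text
time_s: 11.3
eef_pos: [0.4547, -0.0477, 0.0144]
orientation: [[-0.997, -0.08, 0.0], [-0.08, 0.997, -0.0], [-0.0, -0.0, -1.0]]
wrist_force: [0.9, -1.2, 1.1]
grip_width: 0.0549
grip_force: 30.0
```

apply_moves:
  motion:
    - {"delta_pos": [0,0,-0.5],"delta_rot": [0,0,0],"hand": 1}
    - {"delta_pos": [0,0,-0.5],"delta_rot": [0,0,0],"hand": 1}
    - {"delta_pos": [0,0,-1],"delta_rot": [0,0,0],"hand": 1}
    - {"delta_pos": [0,0,-1.5],"delta_rot": [0,0,0],"hand": 1}
    - {"delta_pos": [0,0,-2.5],"delta_rot": [0,0,0],"hand": 1}
    - {"delta_pos": [0,0,-2.5],"delta_rot": [0,0,0],"hand": 1}
    - {"delta_pos": [0,0,-2.5],"delta_rot": [0,0,0],"hand": 1}
    - {"delta_pos": [0,0,-1.5],"delta_rot": [0,0,0],"hand": 1}
    - {"delta_pos": [0,0,-0.5],"delta_rot": [0,0,0],"hand": 1}
    - {"delta_pos": [0,0,0],"delta_rot": [0,0,0],"hand": 1}

```text
time_s: 12.55
eef_pos: [0.4546, -0.0476, 0.1446]
orientation: [[-0.997, -0.08, 0.001], [-0.08, 0.997, -0.0], [-0.001, -0.0, -1.0]]
wrist_force: [0.1, 0.3, -1.5]
grip_width: 0.0554
grip_force: 30.0
```

```bash
python3 - <<'E'
from meas import *
b,db=grab("scene","s3");o=monitor.get_obs();print(o["eef_pos"],o["wrist_force"],o["ft_torque"],o["grip_width"])
S=pts("scene",db)
m=(S[...,2]>.10)&(S[...,2]<.19)&(S[...,0]>.5)&(S[...,0]<.62)&(abs(S[...,1]+.04)<.05)
hsv=cv2.cvtColor(b,cv2.COLOR_RGB2HSV); m&=(hsv[...,1]<45)
X=S[m];print(m.sum(),X.min(0),X.max(0));A=np.c_[X[:,:2],np.ones(len(X))];print(np.linalg.lstsq(A,X[:,2],rcond=None)[0],np.median(X,0))
cv2.imwrite("pics/s3c.png",cv2.resize(b[150:270,200:330],None,fx=4.5,fy=4.5,interpolation=cv2.INTER_CUBIC)[:,:,::-1])
E
```

```text
[ 0.45443606 -0.04757182  0.14425125] [ 0.2919197  -0.00242265 -0.58333039] [ 0.06138881  0.04495549 -0.06774708] 0.05561385776976926
228 [ 0.50192882 -0.07713294  0.15730801] [ 0.59372611 -0.01001668  0.16885911]
[-0.023102   -0.01821557  0.17440371] [ 0.55693729 -0.05000819  0.16251457]
```

View pics/s3c.png

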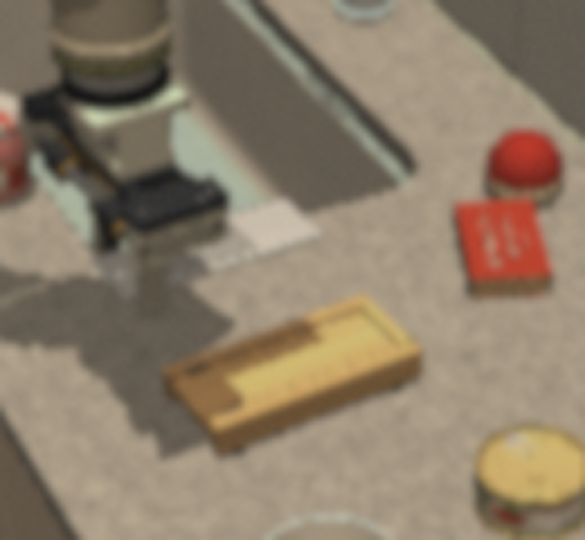

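The plate is held level (crop, (265,235)). I carry it to the mug.

apply_moves:
  motion:
    - {"delta_pos": [0.4,-1.5,0],"delta_rot": [0,0,0],"hand": 1}
    - {"delta_pos": [0.7,-3.5,0],"delta_rot": [0,0,0],"hand": 1}
    - {"delta_pos": [0.8,-3.9,0],"delta_rot": [0,0,0],"hand": 1}
    - {"delta_pos": [0.8,-3.9,0],"delta_rot": [0,0,0],"hand": 1}
    - {"delta_pos": [0.8,-3.9,0],"delta_rot": [0,0,0],"hand": 1}
    - {"delta_pos": [0.8,-3.9,0],"delta_rot": [0,0,0],"hand": 1}
    - {"delta_pos": [0.8,-3.9,0],"delta_rot": [0,0,0],"hand": 1}
    - {"delta_pos": [0.6,-2.4,0],"delta_rot": [0,0,0],"hand": 1}
    - {"delta_pos": [0,0,0],"delta_rot": [0,0,-0.06],"hand": 1}
    - {"delta_pos": [0,0,0],"delta_rot": [0,0,-0.05],"hand": 1}

```text
time_s: 13.85
eef_pos: [0.4182, -0.3211, 0.1436]
orientation: [[-0.982, -0.19, -0.001], [-0.19, 0.982, 0.001], [0.001, 0.001, -1.0]]
wrist_force: [0.5, 0.8, -1.2]
grip_width: 0.0548
grip_force: 30.0
```

apply_moves:
  motion:
    - {"delta_pos": [0,0,0],"delta_rot": [0,0,0],"hand": 1}
    - {"delta_pos": [0,0,0],"delta_rot": [0,0,0],"hand": 1}
    - {"delta_pos": [0,0,0],"delta_rot": [0,0,0],"hand": 1}

```text
time_s: 14.22
eef_pos: [0.4195, -0.3201, 0.1444]
orientation: [[-0.982, -0.189, 0.0], [-0.189, 0.982, -0.0], [-0.0, -0.0, -1.0]]
wrist_force: [0.5, -0.3, -1.0]
grip_width: 0.0558
grip_force: 30.0
```

```bash
python3 - <<'E'
from meas import *
p,d=grab("top","t4");b,db=grab("scene","s4")
W=pts("top",d);S=pts("scene",db)
for n,M,im in(("t",W,p),("s",S,b)):
    h=cv2.cvtColor(im,cv2.COLOR_RGB2HSV)
    m=(M[...,2]>.145)&(M[...,2]<.18)&(M[...,0]>.3)&(M[...,0]<.6)&(abs(M[...,1]+.31)<.06)&(h[...,1]<45)
    X=M[m];X=X[X[:,0]>.46];print(n,len(X));
    if len(X)>20:
        print(X.min(0),X.max(0),cv2.minAreaRect((X[:,:2]*1000).astype(np.float32)));print(np.linalg.lstsq(np.c_[X[:,:2],np.ones(len(X))],X[:,2],rcond=None)[0],np.median(X,0))
        for v0 in (.47,.5,.53): 
            q=X[abs(X[:,0]-v0)<.012]; print(v0,q[:,1].min(),q[:,1].max())
c=np.hstack([cv2.resize(p[220:310,330:420],None,fx=4.4,fy=4.4,interpolation=3),cv2.resize(b[210:310,220:320],(396,396),interpolation=3)])
cv2.imwrite("pics/c4.png",c[:,:,::-1])
E
```

```text
t 721
[ 0.46011057 -0.33792123  0.15402422] [ 0.56150986 -0.26634439  0.16786077] ((506.8676452636719, -301.88226318359375), (101.34864807128906, 57.27104187011719), 10.178289413452148)
[-0.02176176 -0.00531832  0.17117053] [ 0.50894155 -0.30229045  0.16164843]
0.47 -0.3379212290086281 -0.2803607386594831
0.5 -0.33414339295166146 -0.2744659440097048
0.53 -0.32764356564956637 -0.26723079752510104
s 175
[ 0.46969941 -0.33870381  0.1565231 ] [ 0.56430907 -0.26817013  0.16823262] ((525.9028930664062, -318.6785583496094), (107.14627838134766, 52.526493072509766), 45.72650909423828)
[-0.01466582 -0.02855097  0.16104855] [ 0.53829498 -0.30974832  0.16196164]
0.47 -0.3387038114389929 -0.3372259832814705
0.5 -0.3369476043083572 -0.31888003773167767
0.53 -0.3331423627960152 -0.2706952427808909
```

View pics/c4.png

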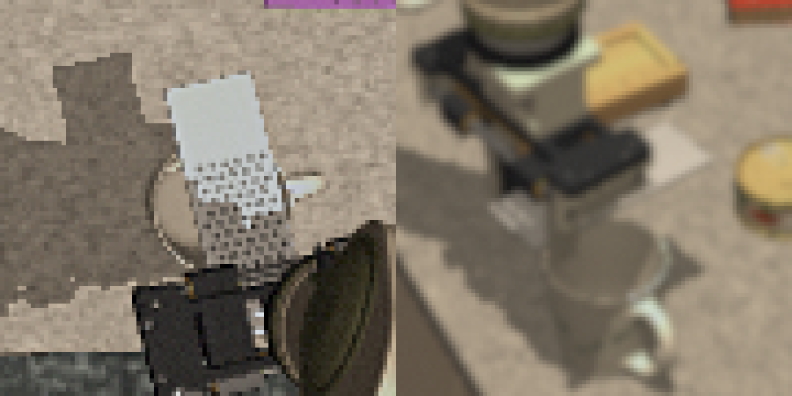

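apply_moves:
  motion:
    - {"delta_pos": [0.2,-0.5,0],"delta_rot": [0,0,0],"hand": 1}
    - {"delta_pos": [0,0,1.5],"delta_rot": [0,0,0],"hand": 1}
    - {"delta_pos": [0,0,2],"delta_rot": [0,0,0],"hand": 1}
    - {"delta_pos": [0,0,1.5],"delta_rot": [0,0,0],"hand": 1}
    - {"delta_pos": [0,0,0.5],"delta_rot": [0,0,0],"hand": 1}
    - {"delta_pos": [0,0,0],"delta_rot": [0,0,0],"hand": 1}
    - {"delta_pos": [0,0,0],"delta_rot": [0,0,0],"hand": 1}

```text
time_s: 15.2
eef_pos: [0.4187, -0.3257, 0.0898]
orientation: [[-0.982, -0.189, 0.001], [-0.189, 0.982, -0.0], [-0.001, -0.001, -1.0]]
wrist_force: [0.3, 0.4, -0.9]
grip_width: 0.0553
grip_force: 30.0
```

apply_moves:
  motion:
    - {"delta_pos": [0,0.05,0.3],"delta_rot": [0,0,0],"hand": 1}
    - {"delta_pos": [0,0,0.2],"delta_rot": [0,0,0],"hand": 1}
    - {"delta_pos": [0,0,0],"delta_rot": [0,0,0],"hand": 1}
    - {"delta_pos": [0,0,0],"delta_rot": [0,0,0],"hand": 1}

```text
time_s: 15.7
eef_pos: [0.4183, -0.3251, 0.0844]
orientation: [[-0.982, -0.189, 0.0], [-0.189, 0.982, -0.0], [-0.0, -0.0, -1.0]]
wrist_force: [-0.3, -0.2, -0.1]
grip_width: 0.055
grip_force: 30.0
```

apply_moves:
  motion:
    - {"delta_pos": [0,0,0.15],"delta_rot": [0,0,0],"hand": 1}
    - {"delta_pos": [0,0,0],"delta_rot": [0,0,0],"hand": 1}
    - {"delta_pos": [0,0,0],"delta_rot": [0,0,0],"hand": 1}

```text
time_s: 16.08
eef_pos: [0.4183, -0.3251, 0.0829]
orientation: [[-0.982, -0.189, -0.0], [-0.189, 0.982, 0.0], [0.0, 0.0, -1.0]]
wrist_force: [0.0, 1.3, -1.7]
grip_width: 0.0552
grip_force: 30.0
```

apply_moves:
  motion:
    - {"delta_pos": [0,0,0.1],"delta_rot": [0,0,0],"hand": 1}
    - {"delta_pos": [0,0,0],"delta_rot": [0,0,0],"hand": 1}
    - {"delta_pos": [0,0,0],"delta_rot": [0,0,0],"hand": 1}

```text
time_s: 16.45
eef_pos: [0.4183, -0.3251, 0.0819]
orientation: [[-0.982, -0.189, 0.0], [-0.189, 0.982, 0.0], [-0.0, 0.0, -1.0]]
wrist_force: [0.1, -0.0, -1.2]
grip_width: 0.0552
grip_force: 30.0
```

apply_moves:
  motion:
    - {"delta_pos": [0,0,0.08],"delta_rot": [0,0,0],"hand": 1}
    - {"delta_pos": [0,0,0],"delta_rot": [0,0,0],"hand": 1}
    - {"delta_pos": [0,0,0],"delta_rot": [0,0,0],"hand": 1}

```text
time_s: 16.82
eef_pos: [0.4183, -0.325, 0.0811]
orientation: [[-0.982, -0.189, -0.0], [-0.189, 0.982, 0.0], [0.0, 0.0, -1.0]]
wrist_force: [0.2, -0.0, -0.5]
grip_width: 0.0553
grip_force: 30.0
```

apply_moves:
  motion:
    - {"delta_pos": [0,0,0.08],"delta_rot": [0,0,0],"hand": 1}
    - {"delta_pos": [0,0,0],"delta_rot": [0,0,0],"hand": 1}
    - {"delta_pos": [0,0,0],"delta_rot": [0,0,0],"hand": 1}

```text
time_s: 17.2
eef_pos: [0.4184, -0.3251, 0.0803]
orientation: [[-0.982, -0.189, 0.0], [-0.189, 0.982, -0.0], [-0.0, -0.0, -1.0]]
wrist_force: [0.1, 0.2, -1.1]
grip_width: 0.0552
grip_force: 30.0
```

```bash
python3 - <<'E'
from meas import *
p,d=grab("top","t5");W=pts("top",d);h=cv2.cvtColor(p,cv2.COLOR_RGB2HSV)
m=(W[...,2]>.075)&(W[...,2]<.115)&(W[...,0]>.48)&(W[...,0]<.57)&(abs(W[...,1]+.295)<.05)&(h[...,1]<45)
X=W[m];X=X[abs((X[:,1]+.3135)-.194*(X[:,0]-.4775))<.025];print(len(X),np.linalg.lstsq(np.c_[X[:,:2],np.ones(len(X))],X[:,2],rcond=None)[0],np.median(X,0),X.max(0))
print(monitor.get_obs()["wrist_force"],monitor.get_obs()["ft_torque"])
E
```

```text
453 [-0.0149697   0.00657521  0.10782511] [ 0.51768076 -0.3066285   0.09809233] [ 0.55872829 -0.2768791   0.10587823]
[-0.94429032  0.36851341 -0.83702927] [0.03909178 0.03675036 0.01422593]
```

apply_moves:
  motion:
    - {"delta_pos": [0,0,0.08],"delta_rot": [0,0,0],"hand": 1}
    - {"delta_pos": [0,0,0],"delta_rot": [0,0,0],"hand": 1}
    - {"delta_pos": [0,0,0],"delta_rot": [0,0,0],"hand": 1}

```text
time_s: 17.62
eef_pos: [0.4183, -0.3251, 0.0795]
orientation: [[-0.982, -0.189, 0.0], [-0.189, 0.982, -0.0], [-0.0, -0.0, -1.0]]
wrist_force: [-1.5, -1.1, -0.3]
grip_width: 0.0554
grip_force: 30.0
```

apply_moves:
  motion:
    - {"delta_pos": [0,0,0.06],"delta_rot": [0,0,0],"hand": 1}
    - {"delta_pos": [0,0,0],"delta_rot": [0,0,0],"hand": 1}
    - {"delta_pos": [0,0,0],"delta_rot": [0,0,0],"hand": 1}

```text
time_s: 18.0
eef_pos: [0.4183, -0.3251, 0.079]
orientation: [[-0.982, -0.189, 0.0], [-0.189, 0.982, -0.0], [-0.0, -0.0, -1.0]]
wrist_force: [-0.1, -0.0, 2.4]
grip_width: 0.0551
grip_force: 30.0
```

apply_moves:
  motion:
    - {"delta_pos": [0,0,0],"delta_rot": [0,0,0],"hand": 0.38}
    - {"delta_pos": [0,0,0],"delta_rot": [0,0,0],"hand": 0.3}
    - {"delta_pos": [0,0,0],"delta_rot": [0,0,0],"hand": 0.1}
    - {"delta_pos": [0,0,0],"delta_rot": [0,0,0],"hand": 0}
    - {"delta_pos": [0,0,0],"delta_rot": [0,0,0],"hand": 0}
    - {"delta_pos": [0,0,0],"delta_rot": [0,0,0],"hand": 0}

```text
time_s: 18.75
eef_pos: [0.4183, -0.3251, 0.0789]
orientation: [[-0.982, -0.189, -0.0], [-0.189, 0.982, -0.0], [0.0, -0.0, -1.0]]
wrist_force: [0.6, -0.7, 0.4]
grip_width: 0.0926
grip_force: 0.0
```

apply_moves:
  motion:
    - {"delta_pos": [0,0,-0.5],"delta_rot": [0,0,0],"hand": 0}
    - {"delta_pos": [0,0,-2],"delta_rot": [0,0,0],"hand": 0}
    - {"delta_pos": [0,0,-4],"delta_rot": [0,0,0],"hand": 0}
    - {"delta_pos": [0,0,-5],"delta_rot": [0,0,0],"hand": 0}
    - {"delta_pos": [0,5,-2],"delta_rot": [0,0,0],"hand": 0}
    - {"delta_pos": [0,6,0],"delta_rot": [0,0,0],"hand": 0}
    - {"delta_pos": [0,6,0],"delta_rot": [0,0,0],"hand": 0}
    - {"delta_pos": [0,6,0],"delta_rot": [0,0,0],"hand": 0}
    - {"delta_pos": [0,5,0],"delta_rot": [0,0,0],"hand": 0}
    - {"delta_pos": [0,0,0],"delta_rot": [0,0,0],"hand": 0}

```text
time_s: 20.0
eef_pos: [0.3647, -0.0474, 0.2144]
orientation: [[-0.981, -0.195, 0.001], [-0.195, 0.981, 0.0], [-0.001, -0.0, -1.0]]
wrist_force: [1.1, -1.6, -0.7]
grip_width: 0.0929
grip_force: 0.0
```

```bash
python3 - <<'E'
from meas import *
p,d=grab("top","t6");b,db=grab("scene","s6");W=pts("top",d)
print(rect("top",p,(355,235,400,300),lambda h:(h[...,1]<30)&(h[...,2]>150),.099))
m=(W[...,2]>.08)&(W[...,2]<.115)&(W[...,0]>.39)&(W[...,0]<.57)&(abs((W[...,1]+.3135)-.194*(W[...,0]-.4775))<.024)
X=W[m];print(len(X),np.linalg.lstsq(np.c_[X[:,:2],np.ones(len(X))],X[:,2],rcond=None)[0],np.median(X,0),cv2.minAreaRect((X[:,:2]*1000).astype(np.float32)))
c=np.hstack([cv2.resize(p[220:310,330:420],(396,396),interpolation=3),cv2.resize(b[210:310,220:320],(396,396),interpolation=3)])
cv2.imwrite("pics/c6.png",c[:,:,::-1])
E
```

```text
(array([ 0.47688858, -0.31708005]), array([ 0.47640086, -0.313071  ]), [100.63435363769531, 162.19186401367188], np.float32(-3.3701525))
903 [ 0.00209005 -0.00513733  0.09590176] [ 0.47713585 -0.31371858  0.09848968] ((476.8893737792969, -313.5318298339844), (159.81996154785156, 47.07765197753906), 10.893400192260742)
```

View pics/c6.png

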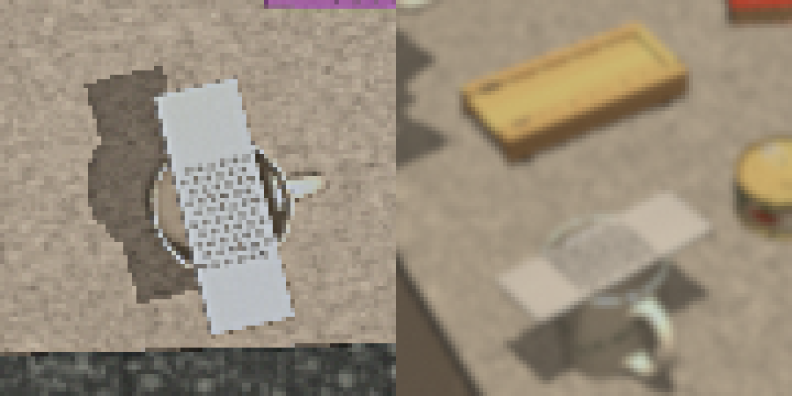

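The plate lies level across the rim, centred at about (0.477, -0.3135) (left crop (225,207), ring centre (222,207)). The mug has not moved and the robot is clear.

apply_moves:
  motion:
    - {"delta_pos": [0,0,0],"delta_rot": [0,0,0],"hand": 0}
    - {"delta_pos": [0,0,0],"delta_rot": [0,0,0],"hand": 0}
    - {"delta_pos": [0,0,0],"delta_rot": [0,0,0],"hand": 0}

```text
time_s: 20.48
eef_pos: [0.3654, -0.0507, 0.2138]
orientation: [[-0.982, -0.188, -0.0], [-0.188, 0.982, 0.0], [0.0, 0.0, -1.0]]
wrist_force: [0.9, 0.4, -0.3]
grip_width: 0.0931
grip_force: 0.0
```

```bash
python3 -c "
from plant import workorder
print(workorder.hand_in())"
```

```text
the job is handed in; nothing more can be done
None
```

The grater was slid out to a 57 mm overhang, gripped by its side edges and laid level across the white mug, centred to about 1 mm. The job was handed in at about 20.5 s; pressing force read up to 17.8 N during the slide, above the advised 10–15 N but under the 25 N bending limit.

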